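# Pack the box easel: clamp the canvas and shut the paint drawer

## Task

Pack the box easel on the table so that it can be carried off. Slide the wooden jaw with the upright grip along the top until the black canvas block is pushed up against the end stop and stays clamped tight and square between the two after you let go, firmly but without crushing it, and push the open paint drawer fully home. Leave the jars, the paint bottle, the cup and the roll of tape where they are.

Things in the scene. Friction and masses are not known exactly. Their poses are not given: they have to be found in the camera images.
- easel: fixed wooden box, x 220, y 440, 110 mm high. Origin: centre of underside; -x is the drawer side, y along the track. On top, at the +y end, is the end stop: a bar, x from -55 to 95 mm, 30 mm wide, 31 mm high, brass screw head 14 mm higher, cork facing that gives 1 mm per 5 N. Screwed down at a place that varies and is not measured: its face to -y is between y = 90 and 150 mm
- jaw: sliding wooden jaw on the easel's top: a bar 150 mm long (x from -55 to 95 mm), 24 mm wide (y from -24 to 0), 31 mm high. Axes as the easel's; origin on its clamping face (looks to +y) at the height of the top, 110 mm, on easel x = 0. Slides along easel y from -165 to 35 mm; friction of about 6 N keeps it where it is left and holds the clamping force
- jaw_grip (a point): middle of the top of the jaw's upright grip, 79 mm above the easel's top; the grip is 60 mm (x) by 24 mm (y), stands on the bar (48 mm of it above the bar) and is flush with it on both sides
- canvas: the black painted canvas block to be clamped, 150 mm (x) by 120 mm (y) and 34 mm high, 0.2 kg, loose and a little askew on the easel's top between the jaw and the end stop; origin: centre of its underside; z up. The two 150 mm sides are clamped, its y axis then along the easel's y
- drawer (a joint): how far the paint drawer is pulled out, in m: 0 = fully home (front flush with the case), 0.12 = the end of its travel; it slides to easel -x with about 3 N of friction
- drawer_front (a point): middle of the top edge of the drawer's flat outer front face, at z = 92 mm; the front has no handle, is 336 mm wide (y), 78 mm high (z from 14 to 92 mm) and 12 mm thick; axes as the easel's, the face looks to -x
- paint_jar: small paint jar, 40 mm across, 60 mm tall, standing on the top of the easel at its front left corner; a bystander; origin: centre of its underside
- paper_cup: paper cup, 76 mm across, 90 mm tall, on the table; a bystander; origin: centre of its underside
- gesso_jar: large jar, 72 mm across, 85 mm tall, on the table; a bystander; origin: centre of its underside
- paint_bottle: paint bottle, 48 mm across, 130 mm tall, on the table; a bystander; origin: centre of its underside
- tape_roll: roll of paper tape lying flat, 100 mm across, 24 mm tall; a bystander; origin: centre of its underside
Things that resemble listed ones, but are neither listed nor needed, are in the scene too. What is meant by the canvas is not green or purple, and is the larger of those in its own colour.

How it is judged:
By the outcome, as a careful person would: the job done as asked, in the order asked, and still so for the second after the job is handed in, with the robot touching nothing.
It also fails if it takes over 51 s, if anything falls off the work surface, if the arm or the gripper's body presses on something with over 40 N, if the wrist force passes 120 N, or if a joint passes its speed limit or range.

## Robot

A 7-joint arm with a two-finger parallel gripper is mounted at the origin on the work surface. World frame = base frame: x ahead of the robot, y to its left, z up, the work surface at z = 0. Lengths are in m, angles in rad, forces in N, time in s.
With the tool pointing down it reaches from about 0.425 to 0.875 m from the base axis. Payload 4.7 kg.
Tool frame: the origin (TCP) lies between the finger pads; the fingertips stand 14 mm ahead of it and the grasp point (between the pads) lies 5 mm behind it; z points along the fingers, y is the line along which they close (so a half turn about z gives the same grasp; the last joint's range is limited). The gripper opens to 87 mm and grips with 3 to 60 N. Pads are 19 mm wide; open, the fingers measure 117 mm over their backs; the gripper's body (75 mm by 190 mm) begins 51 mm behind the grasp point.
Start: joints at [-1.32, 0.321, -0.07, 1.45, 0.023, 1.371, -0.057], TCP at [0.153, 0.632, 0.237] pointing down, gripper open.
Joint ranges: [-2.86, 2.86], [-0.3, 2.09], [-1.38, 1.24], [0.06, 2.45], [-1.56, 4.7], [0.09, 2.05], [-2.69, 2.69]. Speed limits (rad/s): [2.57, 2.57, 3.14, 3.14, 3.14, 3.14, 3.14].

## Interface

Orientations are given as a rotation vector (axis times angle).
In Python, from bench import get_state, get_image, camera_params, close_job gives the robot as it stands. The module is installed in compiled form; this text tells all that it offers.
- The arm moves only by the tool arm_command, never from a script. Its argument "motion" is a list of rows, each a list of 5 numbers: the finger opening in mm, from 0 to 87, then the shift along the tool's x, y, z in mm, then the turn about the tool's z in degrees. In form: [[gripper, x, y, z, spin], ...]. A call has 1 to 5 rows; each row is the pose to reach, as a shift and turn from the pose commanded when the call began, along the tool's axes at that moment; what a row does not reach only later rows make up. A row lasts 1/12 s, in which the tool goes at most 41.7 mm and 7.16 degrees, less where a joint would pass 70% of its speed; a pose out of reach is approached as far as the arm can. A call with a gripper value outside its range is refused whole. The fingers move at their own pace and stop on an object; "newtons" is the grip in N (left out, the last holds). Time passes only in rows, so rows that repeat a pose let the fingers close. It gives the time, the measured TCP pose, the force, the opening and the grip force at its end, in the units of the state.
- get_state(): the state, without advancing time (a new reading comes with each control period).
- get_image(name): name is "scene" or "top"; returns (picture, depth): 480x640x3 uint8, red, green, blue; 480x640 float32, m along the optical axis (not along the pixel's ray), 0 where there is no reading.
- camera_params(name): a dict with "intrinsics" (3x3 intrinsics, pixels), "D" ([k1, k2, p1, p2, k3] as OpenCV has them; the pictures are not rectified), "extrinsics" (4x4, takes a point from camera to world coordinates). Camera axes: x right, y down, z forward; pixel columns grow to the right and rows downward; lengths in m; the calibration is good to about 2 mm. A picture is of the moment at which its call begins. camera_params takes no time and is no camera call.
- close_job(): hands the job in; it is judged then, once.
The state is a dict: "time": time; "joint_positions": joint angles; "qd": joint speeds; "joint_torque": joint torques, N m; "position": TCP position; "tool_rot": TCP orientation; "ft_force": force on the tool from outside, world axes, zero at the start; "torque": the same for the moment, N m; "grip_width": opening from 0.0 (shut) to 1.0 (fully open); "grip_force": force on a finger pad.
Only numpy, scipy, OpenCV 4.12 (cv2) and the standard library are available. Lean on these libraries where they do the work, as an engineer would, in place of code of your own. Each camera call takes 0.05 s, during which the arm holds its last target. There are 200 camera calls.

## Working session

There is one attempt and no reset: what is moved stays moved. The work goes in short steps, Python scripts to look and compute and a tool call to move; the robot and the scene stay as the last step left them, time stands still between calls to the robot, and variables do not carry over. Pictures are saved under pics/ and viewed, at most 10 in all, crops included, and the job is handed in when it is done.

Besides the shell and the picture viewer there is one more tool, called after ">>>" by a JSON object that holds its "fn" and its "kwargs". arm_command: Moves the arm, as the interface text tells. Its arguments: {"type":"object","properties":{"motion":{"type":"array"},"newtons":{"type":"number"}},"required":["motion"]}

```bash
mkdir -p pics; cat > h.py <<'E'
import numpy as np, cv2
from bench import *
def snap(n,tag):
    im,d=get_image(n); np.savez(f'pics/{tag}.npz',im=im,d=d); cv2.imwrite(f'pics/{tag}.png',im[:,:,::-1]); return im,d
def load(tag):
    z=np.load(f'pics/{tag}.npz'); return z['im'],z['d']
def p3(n,d,uv,z=None):
    """world points of pixels; by depth, or on plane z"""
    c=camera_params(n); K=np.array(c['intrinsics']);T=np.array(c['extrinsics'])
    out=[]
    for i,(u,v) in enumerate(uv):
        r=np.append(cv2.undistortPoints(np.array([[[u,v]]],float),K,np.array(c['D'],float))[0,0],1)
        w=T[:3,:3]@r
        if z is None:
            s=np.median(d[int(v)-1:int(v)+2,int(u)-1:int(u)+2])
        else: s=(z-T[2,3])/w[2]
        out.append(T[:3,3]+s*w)
    return np.array(out)
E
python3 - <<'E'
from h import *
snap('scene','s0');snap('top','t0')
for n in('scene','top'): print(np.round(camera_params(n)['extrinsics'],3))
print(get_state())
E
```

```text
[[ 0.816  0.496 -0.297  0.842]
 [ 0.578 -0.693  0.43  -0.446]
 [ 0.007 -0.523 -0.852  1.007]
 [ 0.     0.     0.     1.   ]]
[[ 0.002 -0.999  0.039  0.475]
 [-1.    -0.002 -0.009  0.01 ]
 [ 0.009 -0.039 -0.999  1.134]
 [ 0.     0.     0.     1.   ]]
{'time': 0.1, 'joint_positions': array([-1.31989315,  0.32173384, -0.07006849,  1.45157426,  0.02263069,
        1.37077316, -0.05693723]), 'qd': array([ 0.00195645, -0.00108462, -0.00010291, -0.00348829, -0.00188639,
       -0.00022797, -0.0030465 ]), 'joint_torque': array([-2.72218513e-04, -4.92572987e+01, -4.05996284e-01, -3.13397849e+01,
       -6.42889948e-02,  3.95780581e-02,  1.10680453e-04]), 'position': array([0.1524428 , 0.63138619, 0.23556982]), 'tool_rot': array([-3.71120672e-01, -3.11952040e+00,  2.67171888e-03]), 'ft_force': array([-0.96102755,  0.52848366, -0.22579909]), 'torque': array([-0.04278646,  0.00549236, -0.00069418]), 'grip_force': 0.0, 'grip_width': 0.9954039021601229}
```

View pics/s0.png

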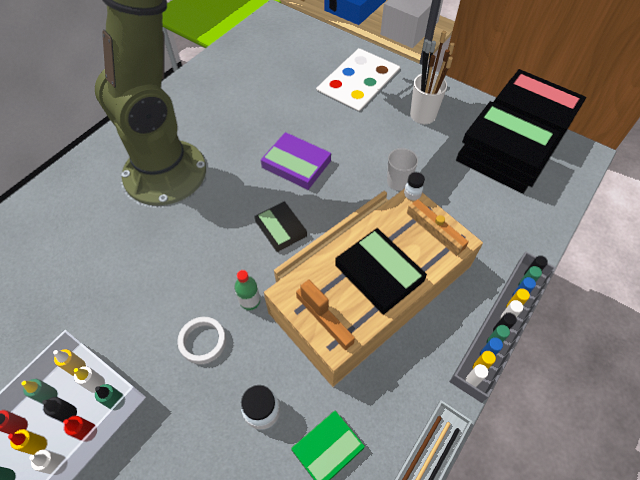

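View pics/t0.png

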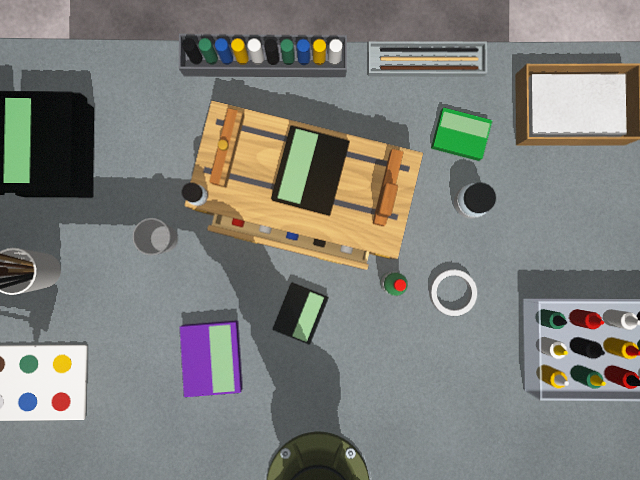

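The scene view shows the easel, with the jaw grip near (313,295) and the stop near (440,225). In the top view the easel spans roughly (187,101) to (423,258), the canvas is at (311,170), the jaw at (388,187), the stop at (226,147), and the drawer front runs from (209,230) to (368,267). The paint bottle at (396,284) is close to one end of the drawer. I'll enlarge that region.

```bash
python3 - <<'E'
from h import *
im,d=load('t0')
c=cv2.resize(im[90:290,175:435],None,fx=3,fy=3,interpolation=cv2.INTER_CUBIC)
cv2.imwrite('pics/t0c.png',c[:,:,::-1])
E
```

```text
(no output)
```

View pics/t0c.png

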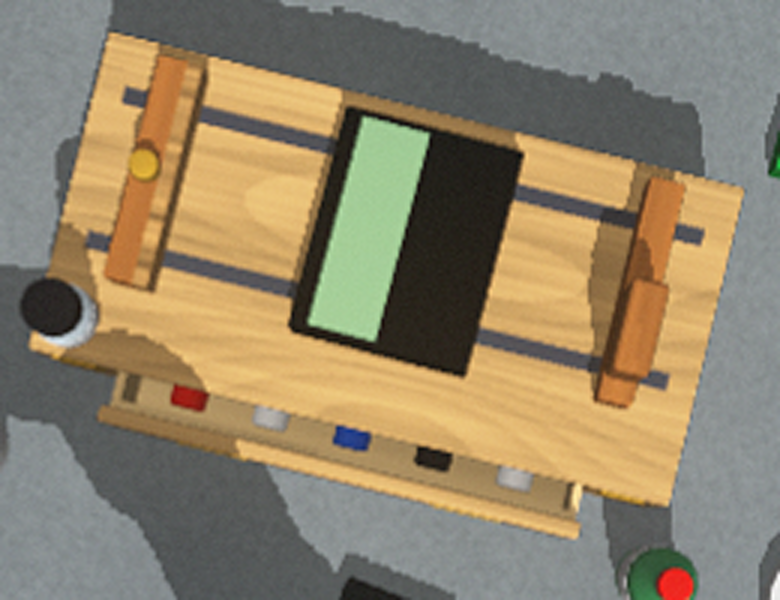

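The crop gives readable corners for the easel top, jaw, grip, stop face, canvas top and drawer front. I'll convert them to positions.

```bash
python3 - <<'E'
from h import *
im,d=load('t0')
def P(l,z): return p3('top',d,[(175+a/3-.33,90+b/3-.33) for a,b in l],z)
E=P([(109,34),(743,188),(669,505),(32,347)],.11)[:,:2]
obj=np.array([[.11,.22],[.11,-.22],[-.11,-.22],[-.11,.22]])
c=E.mean(0); U,_,Vt=np.linalg.svd((obj).T@(E-c)); R=(U@Vt).T
print('centre',c,'yaw',np.degrees(np.arctan2(R[1,0],R[0,0])),'res',np.round(((E-c)@R-obj)*1e3,1).tolist())
np.savez('easel.npz',c=c,R=R)
for n,l,z in [('jawbar',[(650,178),(686,182),(634,405),(597,400)],.141),('grip',[(635,278),(668,284),(645,378),(612,370)],.189),
 ('stopface',[(206,67),(153,290)],.141),('canvas',[(347,107),(523,152),(465,377),(290,328)],.144),('drawer',[(99,418),(577,538)],.092),('jar',[(52,307)],.06+.11),('bottle',[(675,584)],.13)]:
    p=P(l,z)[:,:2]; print(n,np.round(((p-c)@R)*1e3,1).tolist(),'world mean',np.round(p.mean(0),4))
# depth checks
print('depth', [(np.round(p3('top',d,[q])[0],3)).tolist() for q in [(388,197),(311,170),(390,230),(226,130)]])
s=get_state(); from scipy.spatial.transform import Rotation as Ro
print(np.round(Ro.from_rotvec(s['tool_rot']).as_matrix(),3))
E
```

```text
centre [0.64382053 0.02967023] yaw -13.577894339387333 res [[-1.4, -0.4], [-0.9, 1.7], [0.3, 0.7], [2.0, -2.0]]
jawbar [[93.0, -153.1], [96.0, -176.5], [-53.6, -177.4], [-56.1, -153.4]] world mean [ 0.6243 -0.1355]
grip [[18.0, -154.0], [19.2, -174.7], [-40.9, -174.4], [-40.9, -153.5]] world mean [ 0.5945 -0.1273]
stopface [[94.7, 144.9], [-55.0, 143.0]] world mean [0.6969 0.1649]
canvas [[90.4, 49.2], [89.1, -68.7], [-62.2, -66.7], [-58.2, 50.7]] world mean [0.6561 0.0176]
drawer [[-143.1, 167.2], [-145.4, -166.6]] world mean [0.5037 0.0638]
jar [[-83.6, 195.9]] world mean [0.6086 0.2397]
bottle [[-159.9, -231.8]] world mean [ 0.434  -0.1581]
depth [[0.598, -0.127, 0.189], [0.656, 0.016, 0.145], [0.542, -0.143, 0.11], [0.734, 0.182, 0.142]]
[[-0.972  0.235 -0.   ]
 [ 0.235  0.972 -0.002]
 [-0.    -0.002 -1.   ]]
```

>>> {"fn": "arm_command", "kwargs": {"motion": [[0, -34, -22, 0, 0], [0, -68, -44, 0, 0], [0, -102, -66, 0, 0], [0, -136, -88, 0, 0], [0, -170, -110, 0, 0]]}}

```text
time: 0.52
position: [0.2929, 0.4832, 0.2361]
tool_rot: [-0.371, -3.119, 0.001]
ft_force: [0.8, 1.1, -0.1]
grip_width: 0.708
grip_force: 0.0
```

>>> {"fn": "arm_command", "kwargs": {"motion": [[0, -34, -22, 0, 0], [0, -68, -44, 0, 0], [0, -102, -66, 0, 0], [0, -136, -88, 0, 0], [0, -170, -110, 0, 0]]}}

```text
time: 0.93
position: [0.4323, 0.3364, 0.2364]
tool_rot: [-0.371, -3.119, 0.0]
ft_force: [-0.1, 1.2, -0.6]
grip_width: 0.326
grip_force: 0.0
```

>>> {"fn": "arm_command", "kwargs": {"motion": [[0, -26, -30, 0, 0], [0, -52, -60, 0, 0], [0, -78, -90, 0, 0], [0, -104, -120, 0, 0], [0, -130, -150, 0, 0]]}}

```text
time: 1.35
position: [0.5229, 0.16, 0.2363]
tool_rot: [-0.371, -3.119, -0.0]
ft_force: [1.1, 0.4, 0.2]
grip_width: 0.018
grip_force: 0.0
```

>>> {"fn": "arm_command", "kwargs": {"motion": [[0, -14, -30, 0, 0], [0, -28, -60, 0, 0], [0, -42, -90, 0, 0], [0, -56, -120, 0, 0], [0, -70, -150, 0, 0]]}}

```text
time: 1.77
position: [0.5553, -0.0019, 0.2363]
tool_rot: [-0.371, -3.119, -0.0]
ft_force: [0.2, 0.7, -0.8]
grip_width: -0.0
grip_force: 0.0
```

>>> {"fn": "arm_command", "kwargs": {"motion": [[0, -17, -37, 0, 0], [0, -34, -74, 0, 0], [0, -51, -111, 0, 0], [0, -68, -149, 0, 0], [0, -68, -149, 0, 0]]}}

```text
time: 2.18
position: [0.5851, -0.1724, 0.2364]
tool_rot: [0.391, 3.117, -0.011]
ft_force: [-0.9, -1.1, 0.3]
grip_width: 0.008
grip_force: 0.0
```

>>> {"fn": "arm_command", "kwargs": {"motion": [[0, 0, 0, 35, 0], [0, 0, 0, 70, 0], [0, 0, 0, 70, 0], [0, 0, 0, 70, 0], [0, 0, 0, 70, 0]]}}

```text
time: 2.6
position: [0.5873, -0.161, 0.168]
tool_rot: [0.37, 3.118, -0.0]
ft_force: [0.1, -0.5, -0.2]
grip_width: 0.004
grip_force: 0.0
```

```bash
cat > st.py <<'E'
from h import *
s=get_state(); e=np.load('easel.npz'); p=s['position']
print('t',s['time'],'easel xy mm',np.round((p[:2]-e['c'])@e['R']*1e3,1),'z',round(p[2]*1e3,1),'F easel',np.round(s['ft_force'][:2]@e['R'],1),s['ft_force'][2].round(1))
E
python3 st.py
```

```text
t 2.6 easel xy mm [ -10.2 -198.7] z 168.0 F easel [ 0.2 -0.5] -0.2
```

>>> {"fn": "arm_command", "kwargs": {"motion": [[0, 0, 5, 0, 0], [0, 0, 12, 0, 0], [0, 0, 22, 0, 0], [0, 0, 32, 0, 0], [0, 0, 42, 0, 0]]}}

```text
time: 3.02
position: [0.5968, -0.1248, 0.169]
tool_rot: [0.376, 3.115, -0.01]
ft_force: [-1.7, -9.8, 2.4]
grip_width: 0.002
grip_force: 5.0
```

>>> {"fn": "arm_command", "kwargs": {"motion": [[0, 0, 10, 0, 0], [0, 0, 20, 0, 0], [0, 0, 29, 0, 0], [0, 0, 37, 0, 0], [0, 0, 44, 0, 0]]}}

```text
time: 3.43
position: [0.6075, -0.0812, 0.169]
tool_rot: [0.375, 3.115, -0.008]
ft_force: [-2.1, -8.2, 3.8]
grip_width: 0.003
grip_force: 4.5
```

```bash
python3 st.py
```

```text
t 3.4333 easel xy mm [  -9.3 -116.3] z 169.0 F easel [-0.1 -8.5] 3.8
```

>>> {"fn": "arm_command", "kwargs": {"motion": [[0, 0, 7, 0, 0], [0, 0, 14, 0, 0], [0, 0, 21, 0, 0], [0, 0, 28, 0, 0], [0, 0, 35, 0, 0]]}}

```text
time: 3.85
position: [0.6155, -0.0484, 0.169]
tool_rot: [0.376, 3.116, -0.009]
ft_force: [-2.2, -10.0, 2.9]
grip_width: 0.004
grip_force: 5.2
```

>>> {"fn": "arm_command", "kwargs": {"motion": [[0, 0, 7, 0, 0], [0, 0, 14, 0, 0], [0, 0, 21, 0, 0], [0, 0, 28, 0, 0], [0, 0, 34, 0, 0]]}}

```text
time: 4.27
position: [0.6237, -0.015, 0.169]
tool_rot: [0.376, 3.116, -0.009]
ft_force: [-1.6, -9.7, 3.4]
grip_width: 0.006
grip_force: 5.1
```

>>> {"fn": "arm_command", "kwargs": {"motion": [[0, 0, 3, 0, 0], [0, 0, 6, 0, 0], [0, 0, 8, 0, 0], [0, 0, 10, 0, 0], [0, 0, 12, 0, 0]]}}

```text
time: 4.68
position: [0.6267, -0.0026, 0.169]
tool_rot: [0.375, 3.115, -0.007]
ft_force: [-1.1, -7.5, 3.5]
grip_width: 0.003
grip_force: 4.2
```

```bash
python3 st.py; python3 - <<'E'
from h import *
im,d=snap('top','t1')
c=cv2.resize(im[80:280,175:435],None,fx=3,fy=3,interpolation=cv2.INTER_CUBIC)
cv2.imwrite('pics/t1c.png',c[:,:,::-1])
E
```

```text
t 4.6833 easel xy mm [ -9.1 -35.4] z 169.0 F easel [ 0.7 -7.5] 3.5
```

View pics/t1c.png

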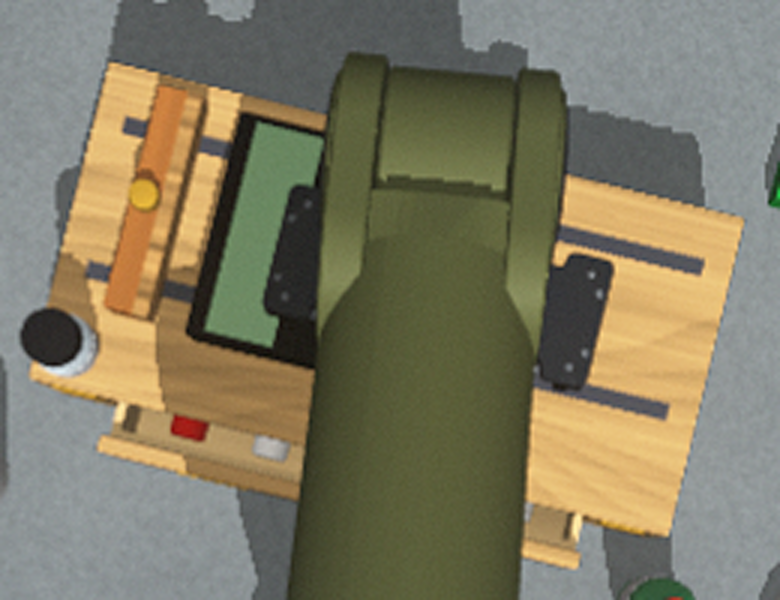

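The canvas's leading edge runs from (245,113) to (188,336), and it hasn't reached the stop face, which runs from (206,97) to (153,320). I'll work out the gap.

```bash
python3 - <<'E'
from h import *
e=np.load('easel.npz')
for l,z in [([(245,113),(188,336)],.144),([(206,97),(153,320)],.141)]:
    p=p3('top',None,[(175+a/3-.33,80+b/3-.33) for a,b in l],z)[:,:2]; print(np.round((p-e['c'])@e['R']*1e3,1))
E
```

```text
[[ 89.8 117.2]
 [-60.  118. ]]
[[ 94.7 144.9]
 [-55.  143. ]]
```

>>> {"fn": "arm_command", "kwargs": {"motion": [[0, 0, 5, 0, 0], [0, 0, 10, 0, 0], [0, 0, 14, 0, 0], [0, 0, 17, 0, 0], [0, 0, 20, 0, 0]]}}

```text
time: 5.15
position: [0.6314, 0.0166, 0.1689]
tool_rot: [0.375, 3.115, -0.007]
ft_force: [-1.1, -7.5, 4.1]
grip_width: 0.003
grip_force: 4.5
```

>>> {"fn": "arm_command", "kwargs": {"motion": [[0, 0, 1, 0, 0], [0, 0, 2, 0, 0], [0, 0, 3, 0, 0]]}}

```text
time: 5.4
position: [0.6322, 0.02, 0.169]
tool_rot: [0.375, 3.115, -0.006]
ft_force: [-1.2, -7.6, 3.4]
grip_width: 0.003
grip_force: 4.0
```

```bash
python3 st.py
```

```text
t 5.4 easel xy mm [ -9.  -12.1] z 169.0 F easel [ 0.6 -7.7] 3.4
```

>>> {"fn": "arm_command", "kwargs": {"motion": [[0, 0, 1, 0, 0], [0, 0, 2, 0, 0], [0, 0, 2, 0, 0]]}}

```text
time: 5.65
position: [0.6328, 0.0222, 0.169]
tool_rot: [0.374, 3.115, -0.006]
ft_force: [-1.0, -6.8, 2.4]
grip_width: 0.007
grip_force: 3.8
```

>>> {"fn": "arm_command", "kwargs": {"motion": [[0, 0, 1, 0, 0], [0, 0, 1, 0, 0]]}}

```text
time: 5.82
position: [0.633, 0.0231, 0.169]
tool_rot: [0.375, 3.115, -0.006]
ft_force: [-0.3, -6.9, 2.9]
grip_width: 0.005
grip_force: 3.8
```

>>> {"fn": "arm_command", "kwargs": {"motion": [[0, 0, 1, 0, 0], [0, 0, 1, 0, 0]]}}

```text
time: 5.98
position: [0.6331, 0.0234, 0.169]
tool_rot: [0.375, 3.115, -0.007]
ft_force: [-0.7, -8.5, 3.7]
grip_width: 0.002
grip_force: 4.4
```

>>> {"fn": "arm_command", "kwargs": {"motion": [[0, 0, 1, 0, 0], [0, 0, 1, 0, 0]]}}

```text
time: 6.15
position: [0.6331, 0.0236, 0.169]
tool_rot: [0.376, 3.116, -0.009]
ft_force: [-1.6, -9.8, 4.1]
grip_width: 0.009
grip_force: 5.0
```

>>> {"fn": "arm_command", "kwargs": {"motion": [[0, 0, 1, 0, 0], [0, 0, 1, 0, 0]]}}

```text
time: 6.32
position: [0.6332, 0.0238, 0.169]
tool_rot: [0.377, 3.116, -0.01]
ft_force: [-1.7, -11.2, 5.1]
grip_width: 0.005
grip_force: 5.6
```

>>> {"fn": "arm_command", "kwargs": {"motion": [[0, 0, 1, 0, 0], [0, 0, 1, 0, 0]]}}

```text
time: 6.48
position: [0.6332, 0.024, 0.169]
tool_rot: [0.378, 3.116, -0.011]
ft_force: [-2.6, -11.7, 4.9]
grip_width: 0.004
grip_force: 6.2
```

>>> {"fn": "arm_command", "kwargs": {"motion": [[0, 0, 1, 0, 0], [0, 0, 2, 0, 0], [0, 0, 2, 0, 0]]}}

```text
time: 6.73
position: [0.6333, 0.0244, 0.169]
tool_rot: [0.38, 3.117, -0.014]
ft_force: [-2.7, -13.6, 5.1]
grip_width: 0.008
grip_force: 7.5
```

>>> {"fn": "arm_command", "kwargs": {"motion": [[0, 0, 1, 0, 0], [0, 0, 2, 0, 0], [0, 0, 2, 0, 0]]}}

```text
time: 6.98
position: [0.6334, 0.0249, 0.169]
tool_rot: [0.381, 3.117, -0.017]
ft_force: [-5.2, -15.0, 6.1]
grip_width: 0.006
grip_force: 8.7
```

```bash
python3 st.py
```

```text
t 6.9833 easel xy mm [-9.  -7.1] z 169.0 F easel [ -1.5 -15.8] 6.1
```

>>> {"fn": "arm_command", "kwargs": {"motion": [[0, 0, -4, 0, 0], [0, 0, -8, 0, 0], [0, 0, -14, 0, 0], [0, 0, -24, 0, 0], [0, 0, -40, 0, 0]]}}

```text
time: 7.4
position: [0.6245, -0.0022, 0.1667]
tool_rot: [0.364, 3.12, 0.003]
ft_force: [0.7, 0.3, -0.2]
grip_width: 0.007
grip_force: 0.0
```

>>> {"fn": "arm_command", "kwargs": {"motion": [[0, 0, 0, -20, 0], [0, 0, 0, -50, 0], [0, 10, 0, -70, 0], [0, 40, 0, -70, 0], [0, 80, 0, -70, 0]]}}

```text
time: 7.82
position: [0.5478, 0.0125, 0.2378]
tool_rot: [0.374, 3.115, -0.001]
ft_force: [-1.1, 1.1, -0.1]
grip_width: 0.007
grip_force: 0.0
```

>>> {"fn": "arm_command", "kwargs": {"motion": [[0, 40, 0, 0, 0], [0, 80, 0, 0, 0], [0, 80, 0, 0, 0], [0, 80, 0, 0, 0]]}}

```text
time: 8.15
position: [0.4671, 0.0332, 0.2368]
tool_rot: [0.368, 3.12, 0.004]
ft_force: [0.2, 0.1, 0.2]
grip_width: 0.003
grip_force: 0.0
```

```bash
python3 st.py; python3 - <<'E'
from h import *
im,d=snap('top','t2')
c=cv2.resize(im[80:280,175:435],None,fx=3,fy=3,interpolation=cv2.INTER_CUBIC)
cv2.imwrite('pics/t2c.png',c[:,:,::-1])
E
```

```text
t 8.15 easel xy mm [-172.6  -38.1] z 236.8 F easel [0.1 0.2] 0.2
```

View pics/t2c.png

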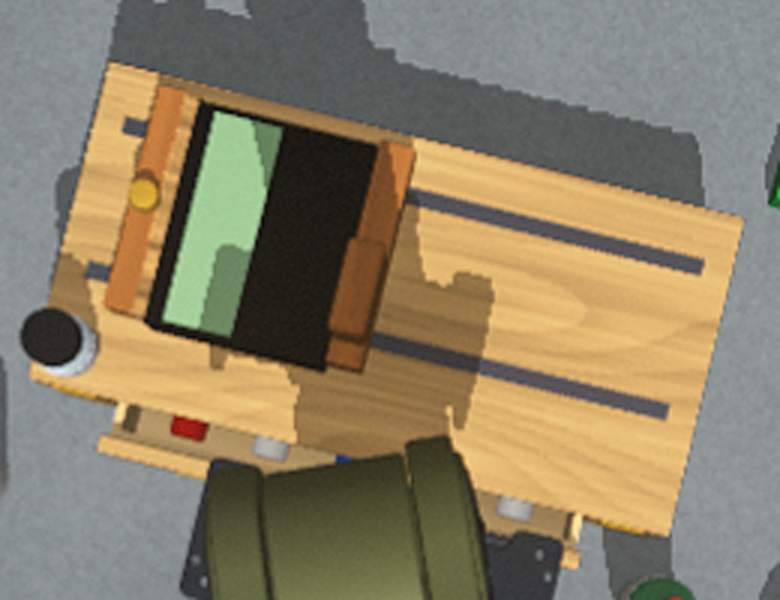

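The canvas sits square between the stop face at (180,210) and the jaw at (370,250) with no visible gap, and the jar hasn't moved. Next is the drawer.

>>> {"fn": "arm_command", "kwargs": {"motion": [[0, 0, 15, 35, 0], [0, 0, 30, 70, 0], [0, 0, 38, 105, 0], [0, 0, 38, 140, 0], [0, 0, 38, 162, 0]]}}

```text
time: 8.62
position: [0.4775, 0.069, 0.0711]
tool_rot: [-0.371, -3.117, 0.005]
ft_force: [-0.4, -0.1, -0.3]
grip_width: 0.005
grip_force: 0.0
```

>>> {"fn": "arm_command", "kwargs": {"motion": [[0, -5, 0, 0, 0], [0, -11, 0, 0, 0], [0, -17, 0, 0, 0], [0, -23, 0, 0, 0], [0, -29, 0, 0, 0]]}}

```text
time: 9.03
position: [0.5069, 0.0626, 0.0756]
tool_rot: [0.372, 3.119, 0.0]
ft_force: [-3.2, -1.5, 1.3]
grip_width: 0.008
grip_force: 1.7
```

```bash
python3 st.py
```

```text
t 9.0333 easel xy mm [-1.408e+02 -1.000e-01] z 75.6 F easel [-2.7 -2.2] 1.3
```

>>> {"fn": "arm_command", "kwargs": {"motion": [[0, -4, 0, 0, 0], [0, -8, 0, 0, 0], [0, -11, 0, 0, 0], [0, -14, 0, 0, 0], [0, -16, 0, 0, 0]]}}

```text
time: 9.45
position: [0.5222, 0.0595, 0.0751]
tool_rot: [0.371, 3.119, 0.001]
ft_force: [-3.3, 0.1, 2.7]
grip_width: 0.003
grip_force: 1.5
```

>>> {"fn": "arm_command", "kwargs": {"motion": [[0, -2, 0, 0, 0], [0, -4, 0, 0, 0], [0, -4, 0, 0, 0]]}}

```text
time: 9.7
position: [0.5261, 0.0586, 0.0747]
tool_rot: [0.371, 3.118, 0.001]
ft_force: [-1.4, -0.2, 1.1]
grip_width: 0.004
grip_force: 0.8
```

>>> {"fn": "arm_command", "kwargs": {"motion": [[0, -2, 0, 0, 0], [0, -4, 0, 0, 0], [0, -4, 0, 0, 0]]}}

```text
time: 9.95
position: [0.5276, 0.0583, 0.0744]
tool_rot: [-0.37, -3.116, -0.001]
ft_force: [-8.2, 1.7, 5.9]
grip_width: 0.005
grip_force: 4.1
```

```bash
python3 st.py
```

```text
t 9.95 easel xy mm [-119.6    0.5] z 74.4 F easel [-8.4 -0.2] 5.9
```

Force is rising, so the drawer is at its stop. One more firm nudge, then back off, rise and check.

>>> {"fn": "arm_command", "kwargs": {"motion": [[0, -2, 0, 0, 0], [0, -4, 0, 0, 0], [0, -4, 0, 0, 0]]}}

```text
time: 10.2
position: [0.5275, 0.0583, 0.0739]
tool_rot: [-0.368, -3.107, -0.001]
ft_force: [-19.5, 3.4, 14.2]
grip_width: 0.004
grip_force: 10.0
```

>>> {"fn": "arm_command", "kwargs": {"motion": [[0, 4, 0, 0, 0], [0, 10, 0, 0, 0], [0, 30, 0, 0, 0], [0, 45, 0, 0, 0], [0, 45, 0, 0, 0]]}}

```text
time: 10.62
position: [0.4877, 0.0678, 0.0743]
tool_rot: [-0.369, -3.119, -0.001]
ft_force: [0.5, 0.0, -0.7]
grip_width: 0.007
grip_force: 0.0
```

>>> {"fn": "arm_command", "kwargs": {"motion": [[0, 0, 0, -40, 0], [0, 0, 0, -80, 0], [0, 0, 0, -120, 0], [0, 0, 0, -160, 0], [0, 0, 0, -180, 0]]}}

```text
time: 11.03
position: [0.4927, 0.067, 0.2604]
tool_rot: [0.371, 3.11, 0.006]
ft_force: [1.3, 0.6, -0.4]
grip_width: 0.001
grip_force: 0.0
```

>>> {"fn": "arm_command", "kwargs": {"motion": [[0, 0, 40, 0, 0], [0, 0, 80, 0, 0], [0, 0, 120, 0, 0], [0, 0, 160, 0, 0], [0, 0, 200, 0, 0]]}}

```text
time: 11.45
position: [0.538, 0.2636, 0.2552]
tool_rot: [0.371, 3.117, 0.003]
ft_force: [1.3, 0.5, 0.2]
grip_width: 0.004
grip_force: 0.0
```

>>> {"fn": "arm_command", "kwargs": {"motion": [[0, 0, 40, 0, 0], [0, 0, 80, 0, 0], [0, 0, 120, 0, 0], [0, 0, 160, 0, 0], [0, 0, 180, 0, 0]]}}

```text
time: 11.87
position: [0.5785, 0.4429, 0.2533]
tool_rot: [0.363, 3.12, 0.005]
ft_force: [-1.9, 0.3, -1.0]
grip_width: 0.002
grip_force: 0.0
```

```bash
python3 st.py; python3 - <<'E'
from h import *
im,d=snap('top','t3')
c=cv2.resize(im[90:290,175:435],None,fx=3,fy=3,interpolation=cv2.INTER_CUBIC)
cv2.imwrite('pics/t3c.png',c[:,:,::-1])
im,d=snap('scene','s3')
c=cv2.resize(im[150:450,170:490],None,fx=1.9,fy=1.9,interpolation=cv2.INTER_CUBIC)
cv2.imwrite('pics/s3c.png',c[:,:,::-1])
E
```

```text
t 11.8667 easel xy mm [-160.5  386.4] z 253.3 F easel [-1.9 -0.2] -1.0
```

View pics/t3c.png

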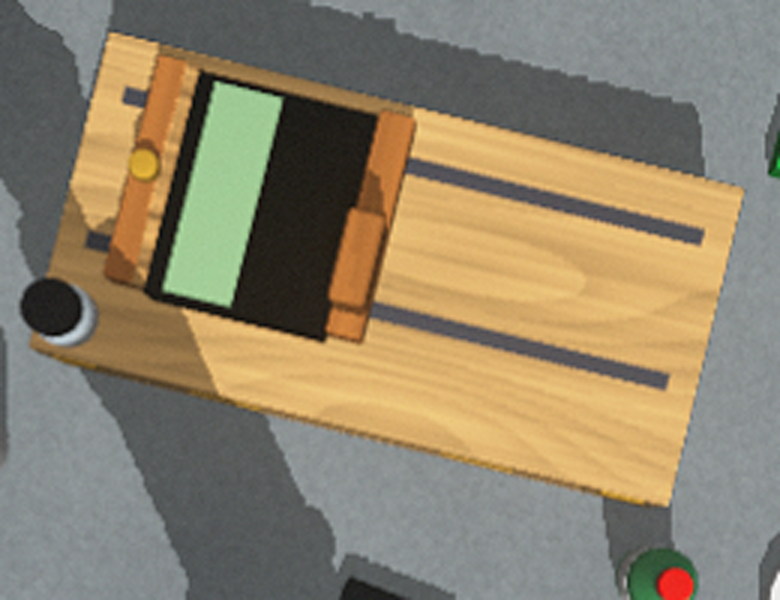

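View pics/s3c.png

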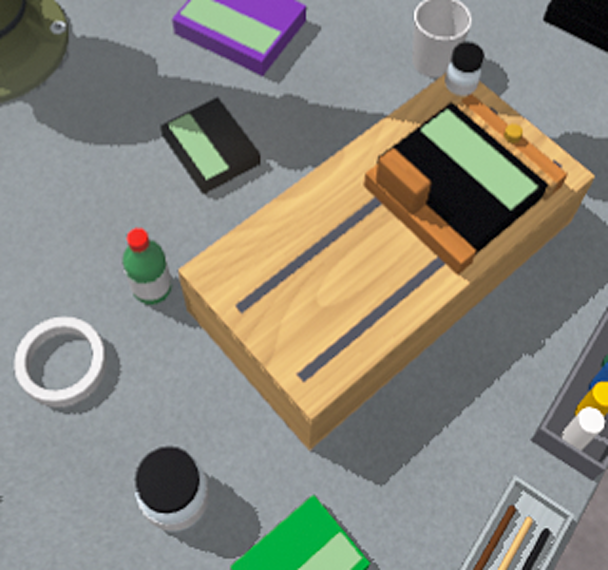

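Both pictures show the drawer flush with the case, the canvas square between the stop and the jaw (crop x from 205 to 375), and the jar, bottle, cup and tape where they were.

```bash
python3 -c "from bench import *; print(close_job())"
```

```text
the job is handed in; nothing more can be done
None
```

The canvas is clamped square between the jaw and the end stop (pushed up to about 16 N, then let go), the drawer was then pushed fully home, the jars, bottle, cup and tape look unmoved in the final pictures, and the job was handed in at about 12 s; no verdict was shown.

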